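# Find the rocking corner of a rework jig plate and shim it

### The job

The jig plate on the repair bench rocks at one corner. Press with the fingertips on the blue corner marks, one after another, to find the corner that gives way, then push down that corner's yellow shim tab until it lies fully flat, and press the same corner mark firmly once more (about 5 N, for half a second) to check that it no longer rocks. Leave the other three shim tabs up, do not lift the plate or push it off its place, leave everything else on the bench alone, and finish with the hand clear.

Things in the scene. Friction and masses are not known exactly. Their poses are not given: they have to be found in the camera images.
- plate: aluminium jig plate 180 (x) x 220 (y) x 8 mm, 1.2 kg, lying loose on four pads of the bed. A green board (100 x 124 mm) is fixed on its middle, parts up to 8 mm above the metal; the loose heat sink there reaches 22 mm above it. Origin: centre of underside, 36 mm above the table. x points away from the robot and y left when square to it; turned up to 0.3 rad
- bed: dark steel rework bed 200 x 356 x 12 mm, fixed, under the plate with the same axes; origin: centre of underside. It has four 28 mm square pads. One, each time another and hidden, is 3.5 mm low: pressed on its mark, that corner gives way at 1.5 to 4 N, drops about 3 mm and rises when let go. The other corners are firm (under 1 mm of give at 10 N)
- mark_near_right (a point): centre of the blue round mark (20 mm across) on top of the plate's near right corner, straight above that corner's foot pad: the place to press. At plate x -65, y -84 mm, on the upper face, 44 mm above the table when level
- tab_near_right (a point): point on top of the yellow shim tab of the near right corner, 38 mm out from its hinge (11 mm short of the tab's end): the place to press. The tab, 18 mm wide, sticks out sideways (right, plate -y) from the hinge at plate x -65, y -120 mm, height 33.5 mm; this point is 52 to 56 mm above the table raised, 35.5 mm flat, then at plate y -158 mm
- shim_near_right (a joint): angle of the near right shim lever, rad: 0 to 0.08 = raised as found, 0.55 = flat (its end stop). Pressing the tab down takes about 5 to 6 N at the tab point all the way; it stays where it is left, and flat its inner end fills the gap under that plate corner
- mark_near_left (a point): centre of the blue round mark (20 mm across) on top of the plate's near left corner, straight above that corner's foot pad: the place to press. At plate x -65, y +84 mm, on the upper face, 44 mm above the table when level
- tab_near_left (a point): point on top of the yellow shim tab of the near left corner, 38 mm out from its hinge (11 mm short of the tab's end): the place to press. The tab, 18 mm wide, sticks out sideways (left, plate +y) from the hinge at plate x -65, y +120 mm, height 33.5 mm; this point is 52 to 56 mm above the table raised, 35.5 mm flat, then at plate y +158 mm
- shim_near_left (a joint): angle of the near left shim lever, rad: 0 to 0.08 = raised as found, 0.55 = flat (its end stop). Pressing the tab down takes about 5 to 6 N at the tab point all the way; it stays where it is left, and flat its inner end fills the gap under that plate corner
- mark_far_right (a point): centre of the blue round mark (20 mm across) on top of the plate's far right corner, straight above that corner's foot pad: the place to press. At plate x +65, y -84 mm, on the upper face, 44 mm above the table when level
- tab_far_right (a point): point on top of the yellow shim tab of the far right corner, 38 mm out from its hinge (11 mm short of the tab's end): the place to press. The tab, 18 mm wide, sticks out sideways (right, plate -y) from the hinge at plate x +65, y -120 mm, height 33.5 mm; this point is 52 to 56 mm above the table raised, 35.5 mm flat, then at plate y -158 mm
- shim_far_right (a joint): angle of the far right shim lever, rad: 0 to 0.08 = raised as found, 0.55 = flat (its end stop). Pressing the tab down takes about 5 to 6 N at the tab point all the way; it stays where it is left, and flat its inner end fills the gap under that plate corner
- mark_far_left (a point): centre of the blue round mark (20 mm across) on top of the plate's far left corner, straight above that corner's foot pad: the place to press. At plate x +65, y +84 mm, on the upper face, 44 mm above the table when level
- tab_far_left (a point): point on top of the yellow shim tab of the far left corner, 38 mm out from its hinge (11 mm short of the tab's end): the place to press. The tab, 18 mm wide, sticks out sideways (left, plate +y) from the hinge at plate x +65, y +120 mm, height 33.5 mm; this point is 52 to 56 mm above the table raised, 35.5 mm flat, then at plate y +158 mm
- shim_far_left (a joint): angle of the far left shim lever, rad: 0 to 0.08 = raised as found, 0.55 = flat (its end stop). Pressing the tab down takes about 5 to 6 N at the tab point all the way; it stays where it is left, and flat its inner end fills the gap under that plate corner
- heatsink: bystander, leave alone: small bare aluminium finned heat sink 32 x 32 x 20 mm, standing loose on the middle of the green board. Origin: centre of underside
- reel: bystander, leave alone: blue solder reel standing on its flange, 64 mm across, 40 mm high. Origin: centre of underside
- jar: bystander, leave alone: small jar with black cap, 48 mm across, 55 mm high. Origin: centre of underside
- screwdriver: bystander, leave alone: screwdriver lying flat, 180 mm long, green handle
- tub: bystander, leave alone: open white plastic tub, 72 mm across, 55 mm high. Origin: centre of underside

How it is judged (in metres and radians):
On the way, in this order (a step that is already met when the one before it is completed fails the run):
1. the rocking corner has been pressed with the fingers and has given way (its mark more than 2 mm down) (((horizontal distance between low_pad and mark_near_right below 0.04 m and height (world z) of mark_near_right below 0.042 m and contact force between the fingers and plate above 0.5 N) or (horizontal distance between low_pad and mark_near_left below 0.04 m and height (world z) of mark_near_left below 0.042 m and contact force between the fingers and plate above 0.5 N) or (horizontal distance between low_pad and mark_far_right below 0.04 m and height (world z) of mark_far_right below 0.042 m and contact force between the fingers and plate above 0.5 N) or (horizontal distance between low_pad and mark_far_left below 0.04 m and height (world z) of mark_far_left below 0.042 m and contact force between the fingers and plate above 0.5 N))), for 0.1 s.
2. that corner's shim is flat, the other three still up (((horizontal distance between low_pad and mark_near_right below 0.04 m and value of joint shim_near_right above 0.48 rad and value of joint each of shim_near_left, shim_far_right, shim_far_left below 0.2 rad) or (horizontal distance between low_pad and mark_near_left below 0.04 m and value of joint shim_near_left above 0.48 rad and value of joint each of shim_near_right, shim_far_right, shim_far_left below 0.2 rad) or (horizontal distance between low_pad and mark_far_right below 0.04 m and value of joint shim_far_right above 0.48 rad and value of joint each of shim_near_right, shim_near_left, shim_far_left below 0.2 rad) or (horizontal distance between low_pad and mark_far_left below 0.04 m and value of joint shim_far_left above 0.48 rad and value of joint each of shim_near_right, shim_near_left, shim_far_right below 0.2 rad))), for 0.1 s.
3. the same corner mark is pressed again with more than 2.5 N and stays firm (less than 1.5 mm down) (((horizontal distance between low_pad and mark_near_right below 0.04 m and value of joint shim_near_right above 0.48 rad and value of joint each of shim_near_left, shim_far_right, shim_far_left below 0.2 rad and contact force between the fingers and plate above 2.5 N and horizontal distance between the grasp point and mark_near_right below 0.045 m and height (world z) of mark_near_right above 0.0425 m) or (horizontal distance between low_pad and mark_near_left below 0.04 m and value of joint shim_near_left above 0.48 rad and value of joint each of shim_near_right, shim_far_right, shim_far_left below 0.2 rad and contact force between the fingers and plate above 2.5 N and horizontal distance between the grasp point and mark_near_left below 0.045 m and height (world z) of mark_near_left above 0.0425 m) or (horizontal distance between low_pad and mark_far_right below 0.04 m and value of joint shim_far_right above 0.48 rad and value of joint each of shim_near_right, shim_near_left, shim_far_left below 0.2 rad and contact force between the fingers and plate above 2.5 N and horizontal distance between the grasp point and mark_far_right below 0.045 m and height (world z) of mark_far_right above 0.0425 m) or (horizontal distance between low_pad and mark_far_left below 0.04 m and value of joint shim_far_left above 0.48 rad and value of joint each of shim_near_right, shim_near_left, shim_far_right below 0.2 rad and contact force between the fingers and plate above 2.5 N and horizontal distance between the grasp point and mark_far_left below 0.045 m and height (world z) of mark_far_left above 0.0425 m))), for 0.15 s.
At the end, for the whole second after the job is handed in: The rocking corner's shim is flat (within 0.07 rad of its stop), the other three shims still up (under 0.2 rad), the plate level (no mark more than 1.5 mm below its level height, tilt under 0.015 rad), at rest and within 8 mm of where it was (((horizontal distance between low_pad and mark_near_right below 0.04 m and value of joint shim_near_right above 0.48 rad and value of joint each of shim_near_left, shim_far_right, shim_far_left below 0.2 rad) or (horizontal distance between low_pad and mark_near_left below 0.04 m and value of joint shim_near_left above 0.48 rad and value of joint each of shim_near_right, shim_far_right, shim_far_left below 0.2 rad) or (horizontal distance between low_pad and mark_far_right below 0.04 m and value of joint shim_far_right above 0.48 rad and value of joint each of shim_near_right, shim_near_left, shim_far_left below 0.2 rad) or (horizontal distance between low_pad and mark_far_left below 0.04 m and value of joint shim_far_left above 0.48 rad and value of joint each of shim_near_right, shim_near_left, shim_far_right below 0.2 rad)) and height (world z) of each of mark_near_right, mark_near_left, mark_far_right, mark_far_left above 0.0425 m and angle between plate's own z axis and vertical below 0.015 rad and distance of plate from where it was at the start of the episode below 0.008 m and linear speed of plate below 0.01 m/s); the robot touches nothing.
It fails at once if a shim of a corner that does not rock is pushed down (over 0.3 rad) ((not (horizontal distance between low_pad and mark_near_right below 0.04 m) and value of joint shim_near_right above 0.3 rad) or (not (horizontal distance between low_pad and mark_near_left below 0.04 m) and value of joint shim_near_left above 0.3 rad) or (not (horizontal distance between low_pad and mark_far_right below 0.04 m) and value of joint shim_far_right above 0.3 rad) or (not (horizontal distance between low_pad and mark_far_left below 0.04 m) and value of joint shim_far_left above 0.3 rad)).
It fails at once if the plate is lifted or shoved off its place (more than 10 mm) (height (world z) of plate above 0.044 m or distance of plate from where it was at the start of the episode above 0.01 m).
It fails at once if a bystander is moved by more than 20 mm (distance of any of heatsink, reel, jar, screwdriver, tub from where it was at the start of the episode above 0.02 m).
It also fails if it takes over 67 s, if anything falls off the work surface, if the arm or the gripper's body presses on something with over 40 N, if the wrist force passes 120 N, or if a joint passes its speed limit or range.

### The arm

A 7-joint arm with a two-finger parallel gripper is mounted at the origin on the work surface. World frame = base frame: x ahead of the robot, y to its left, z up, the work surface at z = 0. Lengths are in m, angles in degrees, forces in N, time in s.
With the tool pointing down it reaches from about 0.425 to 0.975 m from the base axis. Payload 16.7 kg.
Tool frame: the origin (TCP) lies at the very end of the fingers, on their centre line; the grasp point (between the pads) lies 19 mm behind it (robot.pinch_z is the distance from the TCP to the grasp point, in m); z points along the fingers, y is the direction in which the jaws open and shut (so a half turn about z gives the same grasp; the last joint's range is limited). The gripper opens to 85 mm and grips with 20 to 120 N. Pads are 22 mm wide; open, the fingers measure 114 mm over their backs; the gripper's body (76 mm by 85 mm) begins 54 mm behind the grasp point. The pads swing forward as they close: fully open they stand 13 mm farther back than shut.
Start: joints at [56.064, 24.414, 4.234, 92.017, -1.954, 63.644, -3.845], TCP at [0.289, -0.61, 0.231] pointing down, gripper open.
Joint ranges: [-163.25, 163.25], [-28.42, 122.38], [-70.27, 78.77], [12.13, 141.07], [-58.53, 238.53], [9.26, 117.41], [-156.51, 156.51]. Speed limits (degrees/s): [108.29, 108.29, 136.94, 136.94, 172.46, 172.46, 172.46].

### API

Orientations are given as [roll, pitch, yaw] about the fixed x, y, z axes, in that order (R = Rz(yaw) Ry(pitch) Rx(roll)).
In Python, from bench import robot gives the robot as it stands.
- The arm moves only by the tool send_rows, never from a script. Its argument "plan" is a list of rows, each an object with "delta_pos": the shift along the world's x, y, z in cm, a list of three; "yaw": the turn about the world's z in degrees. In form: [{"delta_pos": [x, y, z], "yaw": yaw}, ...]. A call has 1 to 10 rows; each row shifts and turns the pose as measured when the row begins; what a row does not reach is not made up. A row lasts 1/12 s, in which the tool goes at most 41.7 mm and 7.16 degrees, less where a joint would pass 70% of its speed; a pose out of reach is approached as far as the arm can. A call is refused whole if a number of a shift passes 4.17 or a number of a turn 7.16, either way. A call with a gripper value outside its range is refused whole. "grip" is the finger opening in cm, from 0 to 8.54, set as the call begins (left out, the last holds). The fingers move at their own pace and stop on an object; "grip_force" is the grip in N (left out, the last holds). Time passes only in rows, so rows that do not move let the fingers close. It gives the time, the measured TCP pose, the force and the opening at its end, in the units of the state.
- robot.state(): the state, without advancing time (a new reading comes with each control period).
- robot.get_image(name): name is "scene" or "side" or "wrist"; returns a dict with "image" (400x640x3 uint8, blue, green, red), "range_z" (400x640 float32, m along the optical axis (not along the pixel's ray), 0 where there is no reading), "K" (3x3 intrinsics, pixels), "rvec" (rotation vector, rad) and "tvec" (3), from world to camera coordinates, as OpenCV has them; the wrist camera has in their place "mount" (4x4, takes a point from camera to tool coordinates, whose origin is the TCP and whose axes are the flange's). Camera axes: x right, y down, z forward; pixel columns grow to the right and rows downward; lengths in m; the calibration is good to about 2 mm. A picture is of the moment at which its call begins: read the wrist's pose just before it.
- robot.finish_job(): hands the job in, once; it reports no verdict.
Trained networks look in the newest picture that a camera, given by its name, has taken for a name from the list of things; names that differ only in an ending like _2 or _b are one class to them, and where a whole thing is asked for, a point or a joint stands for the part that bears it (a point fixed in the world has none). Each returns a list of dicts, best first, with "p" (0 to 1); they miss things now and then, are a little off and sometimes report something else, mostly with a low value. They report only what shows in the picture. A call takes as long as a camera call.
- robot.boxes_of(camera, name): "xy" ([column, row] in pixels, amid what is visible of it).
The state is a dict: "t": time; "joint_pos": joint angles; "dq": joint speeds; "effort": joint torques, N m; "tool_pos": TCP position; "eef_rot": TCP orientation; "force": force on the tool from outside, world axes, zero at the start; "torque": the same for the moment, N m; "gripper_width": finger opening in m.
Only numpy, scipy, OpenCV 4.12 (cv2) and the standard library are available. Lean on these libraries where they do the work, as an engineer would, in place of code of your own. Each camera call takes 0.05 s, during which the arm holds its last target.

## Working session

There is one attempt and no reset: what is moved stays moved. The work goes in short steps, Python scripts to look and compute and a tool call to move; the robot and the scene stay as the last step left them, time stands still between calls to the robot, and variables do not carry over. Pictures are saved under pics/ and viewed, and the job is handed in when it is done.

Besides the shell and the picture viewer there is one more tool, called after "Emit:" as name(argument=value, ...), one argument or row to a line, values as JSON. send_rows: Moves the arm, as the interface text tells. Its arguments: {"type":"object","properties":{"plan":{"type":"array"},"grip":{"type":"number"},"grip_force":{"type":"number"}},"required":["plan"]}

```bash
mkdir -p pics; ls
python3 - <<'E'
from bench import robot
import cv2
print(robot.state())
for n in("scene","side"):
    d=robot.get_image(n);cv2.imwrite(f"pics/{n}0.png",d["image"])
    for k in["plate","bed","mark_near_right","mark_near_left","mark_far_right","mark_far_left","tab_near_right","tab_near_left","tab_far_right","tab_far_left","reel","jar","tub","screwdriver","heatsink"]:
        print(n,k,[(b["xy"],round(b["p"],2)) for b in robot.boxes_of(n,k)[:4]])
E
```

```text
pics
{'t': 0.0, 'joint_pos': array([56.0645575 , 24.45049809,  4.2332398 , 92.05360999, -1.95349019,
       63.64201976, -3.84507639]), 'dq': array([-0.04796848,  0.01568347,  0.06517533, -0.06483329,  0.159003  ,
       -0.00741847, -0.11526104]), 'effort': array([-1.79855806e-04, -9.49820638e+01,  3.76062378e+00, -4.63509822e+01,
        1.90583052e-02,  1.01391639e-02, -3.91919934e-05]), 'tool_pos': array([ 0.28898472, -0.60955425,  0.23059118]), 'eef_rot': array([-1.79926376e+02,  6.58471179e-03,  2.53657342e+01]), 'force': array([0.3749318 , 0.02356584, 0.11726446]), 'torque': array([0.00067314, 0.04099093, 0.05617599]), 'gripper_width': 0.08557112659051794}
scene plate [([310.0, 204.2], 0.78), ([172.7, 241.9], 0.53)]
scene bed [([297.6, 222.9], 0.56)]
scene mark_near_right [([310.7, 202.4], 0.7), ([395.5, 149.3], 0.24)]
scene mark_near_left [([309.5, 202.2], 0.92), ([169.8, 240.8], 0.18)]
scene mark_far_right [([308.3, 201.9], 0.9), ([360.5, 196.3], 0.28)]
scene mark_far_left [([314.0, 201.1], 0.76)]
scene tab_near_right [([415.2, 166.0], 0.34)]
scene tab_near_left [([338.7, 17
[... 364 characters left out ...]
e plate [([306.0, 229.9], 0.59)]
side bed [([303.5, 268.7], 0.97)]
side mark_near_right [([300.3, 231.1], 0.62)]
side mark_near_left [([302.9, 229.6], 0.81)]
side mark_far_right [([307.4, 229.6], 0.76)]
side mark_far_left [([301.4, 231.8], 0.89)]
side tab_near_right [([269.2, 259.2], 0.67)]
side tab_near_left [([282.9, 192.3], 0.61), ([302.6, 231.3], 0.5)]
side tab_far_right [([333.6, 262.9], 0.55)]
side tab_far_left [([289.4, 388.5], 0.44), ([283.2, 189.6], 0.18)]
side reel [([298.2, 156.7], 0.63), ([260.5, 154.6], 0.6)]
side jar [([301.1, 153.5], 0.53)]
side tub [([371.2, 334.9], 0.71)]
side screwdriver [([289.2, 392.1], 0.84), ([268.8, 260.1], 0.53)]
side heatsink [([303.8, 220.5], 0.56)]
```

View pics/scene0.png

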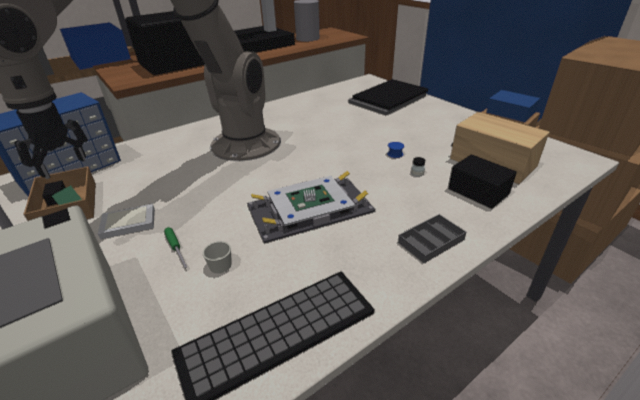

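View pics/side0.png

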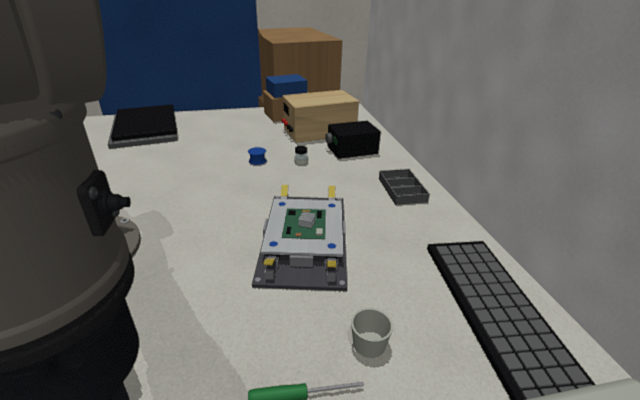

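Side view: blue marks at about (274,244), (332,245), (282,204) and (332,206); the yellow tabs all look raised. The robot is on the left, so near is left and right is the bottom of the picture. Next I'll measure the blue marks from the depth data.

```bash
cat > h.py <<'E'
from bench import robot
import cv2,numpy as np
def blobs(d,lo,hi,mn=4):
    hsv=cv2.cvtColor(d["image"],cv2.COLOR_BGR2HSV)
    m=cv2.inRange(hsv,np.array(lo),np.array(hi))
    n,l,s,c=cv2.connectedComponentsWithStats(m)
    return [(c[i],s[i,4]) for i in range(1,n) if s[i,4]>=mn]
def ray(d,uv,T=None):
    K=d["K"]
    r=np.linalg.inv(K)@np.array([uv[0],uv[1],1.0])
    if "mount" in d:
        return (T@d["mount"])[:3,3],(T@d["mount"])[:3,:3]@r
    R=cv2.Rodrigues(np.array(d["rvec"],float))[0]
    return -R.T@np.array(d["tvec"]).ravel(),R.T@r
def atz(d,uv,z,T=None):
    o,r=ray(d,uv,T);return o+r*(z-o[2])/r[2]
def dep(d,uv,T=None):
    o,r=ray(d,uv,T);return o+r*d["range_z"][int(round(uv[1])),int(round(uv[0]))]
def tcpT():
    from scipy.spatial.transform import Rotation as Ro
    s=robot.state();T=np.eye(4);T[:3,:3]=Ro.from_euler('xyz',s["eef_rot"],degrees=True).as_matrix();T[:3,3]=s["tool_pos"];return T
E
python3 - <<'E'
from h import *
np.set_printoptions(precision=4,suppress=True)
for n in("scene","side"):
    d=robot.get_image(n)
    print(n)
    for nm,lo,hi in(("blue",(100,120,60),(125,255,255)),("yel",(18,120,80),(32,255,255))):
        for c,a in blobs(d,lo,hi):
            p=atz(d,c,.044)
            if .3<p[0]<1 and abs(p[1])<.5: print(nm,c,a,p,dep(d,c))
E
```

```text
scene
blue [395.375  149.1719] 192 [0.48   0.3798 0.044 ] [0.4708 0.3901 0.0367]
blue [326.2857 180.4286] 7 [0.4906 0.0517 0.044 ] [0.4892 0.0528 0.0428]
blue [276.7778 192.4444] 9 [ 0.449  -0.1118  0.044 ] [ 0.4483 -0.1114  0.0434]
blue [343.0909 201.6364] 11 [0.6165 0.0205 0.044 ] [0.6191 0.0184 0.0465]
blue [290.1667 215.9167] 12 [ 0.5762 -0.1429  0.044 ] [ 0.5765 -0.143   0.0443]
yel [343.2941 175.3824] 34 [0.5013 0.1147 0.044 ] [0.5066 0.1104 0.0483]
yel [361.0769 195.4615] 52 [0.6257 0.0842 0.044 ] [0.6322 0.0783 0.0501]
yel [324.5 192.5] 4 [0.5427 0.0056 0.044 ] [0.5444 0.0044 0.0454]
yel [257.0968 196.3871] 31 [ 0.4294 -0.171   0.044 ] [ 0.4352 -0.1735  0.0483]
yel [268.6296 220.3333] 54 [ 0.5553 -0.2021  0.044 ] [ 0.5599 -0.2043  0.048 ]
side
blue [256.7585 155.6992] 236 [0.4487 0.3574 0.044 ] [0.4499 0.3878 0.03  ]
blue [281.5 203.5] 14 [0.4905 0.0511 0.044 ] [0.4905 0.0511 0.044 ]
blue [331.1875 205.    ] 16 [0.6166 0.0202 0.044 ] [0.6162 0.0187 0.045 ]
blue [273.  243.5] 26 [ 0.4503 -0.1121  0.044 ] [ 0.4504 -0.1115  0.0436]
blue [331.3704 245.4815] 27 [ 0.577  -0.1434  0.044 ] [ 0.5774 -0.1419  0.0427]
yel [283.8033 190.1803] 61 [0.5056 0.1187 0.044 ] [0.5048 0.1111 0.0485]
yel [331.2034 190.7627] 59 [0.6342 0.0917 0.044 ] [0.6315 0.0815 0.0502]
yel [306.6 210.3] 10 [0.549  0.0072 0.044 ] [0.5489 0.0064 0.0445]
yel [268.4912 261.614 ] 57 [ 0.4344 -0.1712  0.044 ] [ 0.4337 -0.1843  0.0553]
yel [331.0545 263.5636] 55 [ 0.562  -0.2018  0.044 ] [ 0.5582 -0.2155  0.0565]
```

Both cameras agree to within about 2 mm. The plate yaw is about -13.9° and its centre is (0.533, -0.046). The marks are:

| Mark | x (m) | y (m) |
|---|---|---|
| NR | 0.450 | -0.112 |
| FR | 0.577 | -0.143 |
| NL | 0.4905 | 0.051 |
| FL | 0.6165 | 0.020 |

I'll close the fingers and go to above NR, with the jaws along plate x.

Emit:
send_rows(
  plan=[
    {"delta_pos": [1.3, 3.9, -0.3], "yaw": 5.1},
    {"delta_pos": [1.3, 3.9, -0.3], "yaw": 5.1},
    {"delta_pos": [1.3, 3.9, -0.3], "yaw": 5.1},
    {"delta_pos": [1.3, 3.9, -0.3], "yaw": 5.1},
    {"delta_pos": [1.3, 3.9, -0.3], "yaw": 5.1},
    {"delta_pos": [1.3, 3.9, -0.3], "yaw": 5.1},
    {"delta_pos": [1.3, 3.9, -0.3], "yaw": 5.1},
    {"delta_pos": [1.3, 3.9, -0.3], "yaw": 5.1},
    {"delta_pos": [1.3, 3.9, -0.3], "yaw": 5.1},
    {"delta_pos": [1.3, 3.9, -0.3], "yaw": 5.1},
  ],
  grip=0,
)

```text
t: 2.53
tool_pos: [0.4136, -0.2188, 0.2014]
eef_rot: [179.7, 0.4, 77.8]
force: [0.5, -0.9, -0.0]
gripper_width: 0.0
```

Emit:
send_rows(
  plan=[
    {"delta_pos": [0.9, 2.7, -1.0], "yaw": 0},
    {"delta_pos": [0.9, 2.7, -2.0], "yaw": 0},
    {"delta_pos": [0.9, 2.7, -2.0], "yaw": 0},
    {"delta_pos": [0.9, 2.6, -2.0], "yaw": 0},
    {"delta_pos": [0, 0, -2.0], "yaw": -1},
    {"delta_pos": [0, 0, 0], "yaw": 0},
    {"delta_pos": [0, 0, 0], "yaw": 0},
  ],
)

```text
t: 3.12
tool_pos: [0.4543, -0.0975, 0.1113]
eef_rot: [179.2, 0.3, 77.9]
force: [0.9, 0.4, 0.6]
gripper_width: 0.0001
```

Run:
```python
from h import *
np.set_printoptions(precision=4,suppress=True)
T=tcpT();s=robot.state();print(s["t"],s["tool_pos"],s["force"],s["eef_rot"])
d=robot.get_image("wrist");cv2.imwrite("pics/w1.png",d["image"])
for nm,lo,hi in(("blue",(100,120,60),(125,255,255)),("yel",(18,120,80),(32,255,255))):
    for c,a in blobs(d,lo,hi,20): print(nm,c,a,atz(d,c,.044,T),dep(d,c,T))
```

```text
3.1167 [ 0.4543 -0.0975  0.1113] [0.8873 0.3543 0.6229] [179.1979   0.2984  77.9258]
blue [312.036  232.8944] 445 [ 0.45   -0.1109  0.044 ] [ 0.45   -0.111   0.0438]
blue [496.0693 239.1236] 534 [ 0.5758 -0.1434  0.044 ] [ 0.5754 -0.143   0.0447]
yel [431.9249  23.4871] 466 [0.546  0.0024 0.044 ] [0.5448 0.002  0.0472]
yel [482.7255 312.5043] 940 [ 0.5627 -0.2021  0.044 ] [ 0.5614 -0.1997  0.0468]
yel [313.9026 337.3247] 154 [ 0.4331 -0.1959  0.044 ] [ 0.4352 -0.1854  0.0569]
```

View pics/w1.png

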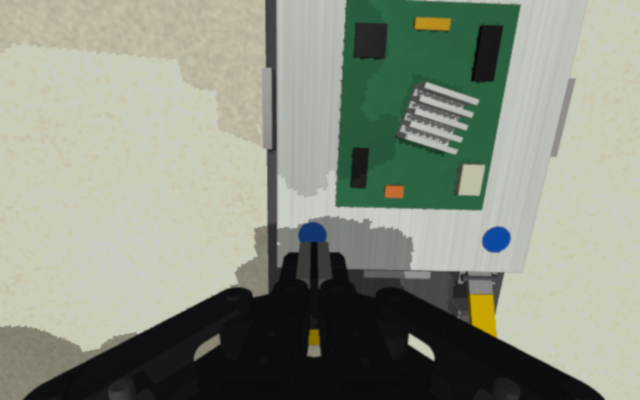

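The wrist picture confirms the marks: NR at pixel (312,233) and FR at (496,239), both within 2 mm of the earlier fix. I'll centre over NR and go down.

Emit:
send_rows(
  plan=[
    {"delta_pos": [-0.4, -1.4, -1.5], "yaw": -1.5},
    {"delta_pos": [0, 0, -1.5], "yaw": 0},
    {"delta_pos": [0, 0, -1.5], "yaw": 0},
    {"delta_pos": [0, 0, -0.7], "yaw": 0},
    {"delta_pos": [0, 0, 0], "yaw": 0},
    {"delta_pos": [0, 0, 0], "yaw": 0},
  ],
)

```text
t: 3.67
tool_pos: [0.4529, -0.119, 0.0648]
eef_rot: [178.6, 0.4, 75.9]
force: [-0.0, 0.2, 0.5]
gripper_width: -0.0002
```

Emit:
send_rows(
  plan=[
    {"delta_pos": [-0.2, 0.4, -0.5], "yaw": 0},
    {"delta_pos": [-0.1, 0.3, -0.4], "yaw": 0},
    {"delta_pos": [0, 0, 0], "yaw": 0},
    {"delta_pos": [0, 0, 0], "yaw": 0},
  ],
)

```text
t: 4.0
tool_pos: [0.451, -0.1121, 0.0579]
eef_rot: [178.4, 0.5, 75.9]
force: [0.1, 1.2, 0.6]
gripper_width: 0.0002
```

Emit:
send_rows(
  plan=[
    {"delta_pos": [0, 0, -0.3], "yaw": 0},
    {"delta_pos": [0, 0, -0.3], "yaw": 0},
    {"delta_pos": [0, 0, -0.3], "yaw": 0},
    {"delta_pos": [0, 0, -0.2], "yaw": 0},
    {"delta_pos": [0, 0, 0], "yaw": 0},
  ],
)

```text
t: 4.42
tool_pos: [0.4515, -0.1118, 0.0463]
eef_rot: [178.4, 0.5, 75.9]
force: [-0.3, -0.5, -1.0]
gripper_width: -0.0002
```

Emit:
send_rows(
  plan=[
    {"delta_pos": [0, 0, -0.1], "yaw": 0},
    {"delta_pos": [0, 0, -0.1], "yaw": 0},
    {"delta_pos": [0, 0, -0.1], "yaw": 0},
  ],
)

```text
t: 4.67
tool_pos: [0.4514, -0.1119, 0.0429]
eef_rot: [178.4, 0.5, 75.9]
force: [-2.1, -0.8, 2.0]
gripper_width: 0.0005
```

Emit:
send_rows(
  plan=[
    {"delta_pos": [0, 0, -0.1], "yaw": 0},
    {"delta_pos": [0, 0, -0.1], "yaw": 0},
  ],
)

```text
t: 4.83
tool_pos: [0.4513, -0.112, 0.0409]
eef_rot: [178.4, 0.5, 75.9]
force: [-6.9, 1.8, 26.6]
gripper_width: 0.0
```

Emit:
send_rows(
  plan=[
    {"delta_pos": [0, 0, 0.05], "yaw": 0},
  ],
)

```text
t: 4.92
tool_pos: [0.4512, -0.1119, 0.0414]
eef_rot: [178.4, 0.5, 75.9]
force: [-1.2, 0.3, 2.9]
gripper_width: 0.0
```

Emit:
send_rows(
  plan=[
    {"delta_pos": [0, 0, 0.05], "yaw": 0},
  ],
)

```text
t: 5.0
tool_pos: [0.4513, -0.1119, 0.042]
eef_rot: [178.4, 0.5, 75.9]
force: [-0.8, 0.8, 2.1]
gripper_width: 0.0001
```

Emit:
send_rows(
  plan=[
    {"delta_pos": [0, 0, 0.05], "yaw": 0},
  ],
)

```text
t: 5.08
tool_pos: [0.4513, -0.1119, 0.0425]
eef_rot: [178.4, 0.5, 75.9]
force: [-0.3, 0.3, 2.1]
gripper_width: 0.0001
```

Emit:
send_rows(
  plan=[
    {"delta_pos": [0, 0, 0.05], "yaw": 0},
  ],
)

```text
t: 5.17
tool_pos: [0.4514, -0.1119, 0.0431]
eef_rot: [178.4, 0.5, 75.9]
force: [-1.0, 0.8, 2.3]
gripper_width: -0.0002
```

Emit:
send_rows(
  plan=[
    {"delta_pos": [0, 0, 0.05], "yaw": 0},
  ],
)

```text
t: 5.25
tool_pos: [0.4514, -0.1119, 0.0436]
eef_rot: [178.4, 0.5, 75.9]
force: [-1.2, 0.0, 2.2]
gripper_width: 0.0002
```

Emit:
send_rows(
  plan=[
    {"delta_pos": [0, 0, 0.05], "yaw": 0},
  ],
)

```text
t: 5.33
tool_pos: [0.4514, -0.1119, 0.0442]
eef_rot: [178.4, 0.5, 75.9]
force: [-0.1, 1.2, 1.4]
gripper_width: 0.0002
```

Emit:
send_rows(
  plan=[
    {"delta_pos": [0, 0, 0.05], "yaw": 0},
  ],
)

```text
t: 5.42
tool_pos: [0.4514, -0.1119, 0.0447]
eef_rot: [178.4, 0.5, 75.9]
force: [-0.2, -0.4, 0.5]
gripper_width: -0.0002
```

Emit:
send_rows(
  plan=[
    {"delta_pos": [0, 0, 0.05], "yaw": 0},
  ],
)

```text
t: 5.5
tool_pos: [0.4514, -0.1119, 0.0452]
eef_rot: [178.4, 0.5, 75.9]
force: [1.0, 0.5, 0.2]
gripper_width: -0.0001
```

NR gives way: a steady force of about 2.1 N over z 0.0414–0.044, then a hard stop. I'll press once more and hold, so that the give is certain and sustained.

Emit:
send_rows(
  plan=[
    {"delta_pos": [0, 0, -0.15], "yaw": 0},
    {"delta_pos": [0, 0, -0.15], "yaw": 0},
    {"delta_pos": [0, 0, -0.1], "yaw": 0},
    {"delta_pos": [0, 0, -0.02], "yaw": 0},
    {"delta_pos": [0, 0, 0], "yaw": 0},
    {"delta_pos": [0, 0, 0], "yaw": 0},
    {"delta_pos": [0, 0, 0], "yaw": 0},
  ],
)

```text
t: 6.08
tool_pos: [0.4515, -0.112, 0.0412]
eef_rot: [178.4, 0.5, 75.9]
force: [-0.9, 0.2, 6.2]
gripper_width: 0.0002
```

Run:
```python
from h import *
np.set_printoptions(precision=4,suppress=True)
d=robot.get_image("side");cv2.imwrite("pics/s2.png",cv2.resize(d["image"][150:320,190:400],None,fx=3,fy=3))
for c,a in blobs(d,(100,120,60),(125,255,255)): 
    if c[0]<420 and c[1]>180: print(c,a,atz(d,c,.044),dep(d,c))
print(robot.state()["force"],robot.state()["tool_pos"])
```

```text
[331.5   203.875] 16 [0.6188 0.0254 0.044 ] [0.617  0.019  0.0481]
[331.5 245.5] 28 [ 0.5773 -0.1435  0.044 ] [ 0.5766 -0.1457  0.0458]
[-1.3881  0.1267  6.3494] [ 0.4516 -0.1121  0.0412]
```

View pics/s2.png

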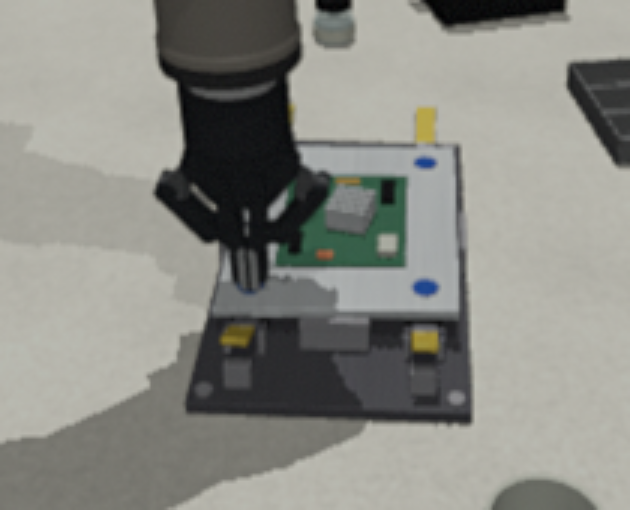

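The picture shows the finger on NR while the far-left mark has risen (row 205→203.9, depth z 48 mm against 45 mm). So NR is the rocking corner. Next I lift and go over the NR tab at (0.432, -0.184).

Emit:
send_rows(
  plan=[
    {"delta_pos": [0, 0, 0.3], "yaw": 0},
    {"delta_pos": [0, 0, 1.0], "yaw": 0},
    {"delta_pos": [0, 0, 2.0], "yaw": 0},
    {"delta_pos": [0, 0, 1.5], "yaw": 0},
    {"delta_pos": [-0.6, -2.2, 0], "yaw": 0},
    {"delta_pos": [-0.6, -2.2, 0], "yaw": 0},
    {"delta_pos": [-0.5, -1.5, 0], "yaw": 0},
    {"delta_pos": [0, 0, 0], "yaw": 0},
    {"delta_pos": [0, 0, 0], "yaw": 0},
  ],
)

```text
t: 6.88
tool_pos: [0.4346, -0.172, 0.0961]
eef_rot: [178.2, 0.5, 76.1]
force: [0.2, 0.8, 0.2]
gripper_width: -0.0002
```

Emit:
send_rows(
  plan=[
    {"delta_pos": [-0.2, -0.8, -0.5], "yaw": 0},
    {"delta_pos": [-0.1, -0.3, -0.7], "yaw": 0},
    {"delta_pos": [0, 0, -0.7], "yaw": 0},
    {"delta_pos": [0, 0, 0], "yaw": 0},
    {"delta_pos": [0, 0, 0], "yaw": 0},
  ],
)

```text
t: 7.3
tool_pos: [0.4317, -0.1824, 0.0755]
eef_rot: [178.2, 0.4, 76.2]
force: [0.7, -0.2, 0.3]
gripper_width: 0.0001
```

Emit:
send_rows(
  plan=[
    {"delta_pos": [0, 0, -0.4], "yaw": 0},
    {"delta_pos": [0, 0, -0.4], "yaw": 0},
    {"delta_pos": [0, 0, -0.4], "yaw": 0},
    {"delta_pos": [0, 0, -0.3], "yaw": 0},
    {"delta_pos": [0, 0, -0.2], "yaw": 0},
    {"delta_pos": [0, 0, -0.2], "yaw": 0},
  ],
)

```text
t: 7.8
tool_pos: [0.4324, -0.1812, 0.0545]
eef_rot: [178.3, 0.4, 76.3]
force: [-1.2, -0.3, 5.6]
gripper_width: -0.0001
```

Emit:
send_rows(
  plan=[
    {"delta_pos": [0, 0, -0.2], "yaw": 0},
    {"delta_pos": [0, 0, -0.2], "yaw": 0},
    {"delta_pos": [0, 0, -0.2], "yaw": 0},
  ],
)

```text
t: 8.05
tool_pos: [0.4328, -0.1818, 0.0485]
eef_rot: [178.2, 0.5, 76.3]
force: [-1.0, -1.4, 5.4]
gripper_width: 0.0001
```

As expected, about 5.5 N. I'll keep going, with slower steps towards the end.

Emit:
send_rows(
  plan=[
    {"delta_pos": [0, 0, -0.2], "yaw": 0},
    {"delta_pos": [0, 0, -0.2], "yaw": 0},
    {"delta_pos": [0, 0, -0.2], "yaw": 0},
    {"delta_pos": [0, 0, -0.2], "yaw": 0},
  ],
)

```text
t: 8.38
tool_pos: [0.4327, -0.1832, 0.0405]
eef_rot: [178.2, 0.6, 76.2]
force: [-2.4, -2.4, 5.3]
gripper_width: -0.0001
```

Emit:
send_rows(
  plan=[
    {"delta_pos": [0, 0, -0.1], "yaw": 0},
    {"delta_pos": [0, 0, -0.1], "yaw": 0},
  ],
)

```text
t: 8.55
tool_pos: [0.4326, -0.1835, 0.0384]
eef_rot: [178.2, 0.6, 76.2]
force: [-1.3, -0.7, 4.9]
gripper_width: -0.0001
```

Emit:
send_rows(
  plan=[
    {"delta_pos": [0, 0, -0.1], "yaw": 0},
  ],
)

```text
t: 8.63
tool_pos: [0.4326, -0.1836, 0.0373]
eef_rot: [178.2, 0.6, 76.2]
force: [-1.8, -1.1, 4.2]
gripper_width: 0.0005
```

Emit:
send_rows(
  plan=[
    {"delta_pos": [0, 0, -0.1], "yaw": 0},
  ],
)

```text
t: 8.72
tool_pos: [0.4326, -0.1837, 0.0363]
eef_rot: [178.2, 0.6, 76.2]
force: [-2.0, -1.4, 5.1]
gripper_width: 0.0004
```

Emit:
send_rows(
  plan=[
    {"delta_pos": [0, 0, -0.08], "yaw": 0},
  ],
)

```text
t: 8.8
tool_pos: [0.4326, -0.1838, 0.0355]
eef_rot: [178.2, 0.6, 76.2]
force: [-2.8, -0.7, 11.5]
gripper_width: -0.0001
```

Emit:
send_rows(
  plan=[
    {"delta_pos": [0, 0, -0.08], "yaw": 0},
  ],
)

```text
t: 8.88
tool_pos: [0.4327, -0.1838, 0.035]
eef_rot: [178.1, 0.6, 76.2]
force: [-6.0, 1.7, 25.6]
gripper_width: -0.0
```

Emit:
send_rows(
  plan=[
    {"delta_pos": [0, 0, -0.04], "yaw": 0},
  ],
)

```text
t: 8.97
tool_pos: [0.4328, -0.1839, 0.035]
eef_rot: [178.1, 0.6, 76.2]
force: [-6.6, 1.2, 23.2]
gripper_width: -0.0001
```

The end stop is reached at z 0.035 with the force at 23 N. Lifting off and going back to the NR mark.

Emit:
send_rows(
  plan=[
    {"delta_pos": [0, 0, 0.2], "yaw": 0},
    {"delta_pos": [0, 0, 1.0], "yaw": 0},
    {"delta_pos": [0, 0, 2.0], "yaw": 0},
    {"delta_pos": [0, 0, 1.0], "yaw": 0},
    {"delta_pos": [0.6, 2.2, 0], "yaw": 0},
    {"delta_pos": [0.6, 2.2, 0], "yaw": 0},
    {"delta_pos": [0.5, 1.7, 0], "yaw": 0},
    {"delta_pos": [0, 0, -0.5], "yaw": 0},
    {"delta_pos": [0, 0, -0.5], "yaw": 0},
    {"delta_pos": [0, 0, 0], "yaw": 0},
  ],
)

```text
t: 9.8
tool_pos: [0.4517, -0.1202, 0.0722]
eef_rot: [177.9, 0.5, 76.2]
force: [-0.5, -0.4, -0.5]
gripper_width: 0.0002
```

Run:
```python
from h import *
np.set_printoptions(precision=4,suppress=True)
d=robot.get_image("side");cv2.imwrite("pics/s3.png",cv2.resize(d["image"][150:320,190:400],None,fx=3,fy=3))
print(robot.state()["force"],robot.state()["tool_pos"])
for nm,lo,hi in(("blue",(100,120,60),(125,255,255)),("yel",(18,120,80),(32,255,255))):
    for c,a in blobs(d,lo,hi):
        if c[0]<420 and c[1]>180: print(nm,c,a,atz(d,c,.044),dep(d,c))
```

```text
[ 0.2622 -0.9305  0.1296] [ 0.4516 -0.1205  0.0725]
blue [331.3333 205.0667] 15 [0.6169 0.0198 0.044 ] [0.6173 0.0212 0.043 ]
blue [273.  243.5] 26 [ 0.4503 -0.1121  0.044 ] [ 0.4504 -0.1109  0.043 ]
blue [331.3704 245.4815] 27 [ 0.577  -0.1434  0.044 ] [ 0.5772 -0.1426  0.0433]
yel [331.1552 190.8448] 58 [0.634  0.0913 0.044 ] [0.6306 0.0786 0.0517]
yel [306.6 210.3] 10 [0.549  0.0072 0.044 ] [0.5494 0.0088 0.0429]
yel [268.7778 268.0085] 117 [ 0.433 -0.191  0.044] [ 0.4336 -0.1791  0.0334]
yel [331.0545 263.5636] 55 [ 0.562  -0.2018  0.044 ] [ 0.5579 -0.2163  0.0571]
```

View pics/s3.png

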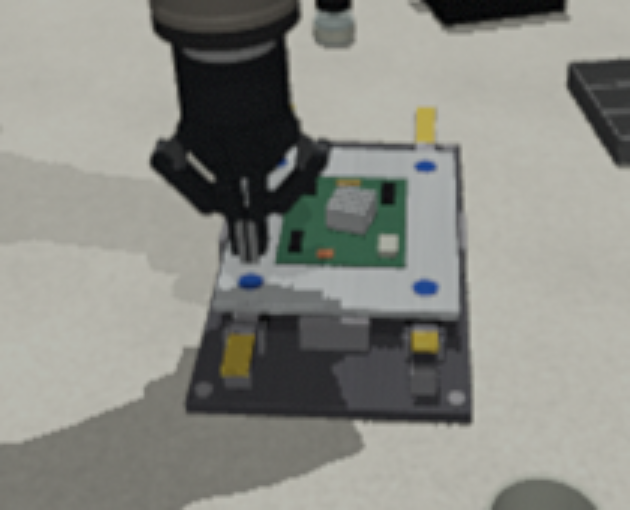

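The NR tab is flat (pixel (269,268), z about 34 mm). The marks have not moved in the picture and the other tabs are still up. Now the check press.

Emit:
send_rows(
  plan=[
    {"delta_pos": [0, 0.5, -0.5], "yaw": 0},
    {"delta_pos": [0, 0.3, -0.6], "yaw": 0},
    {"delta_pos": [0, 0, -0.6], "yaw": 0},
    {"delta_pos": [0, 0, -0.4], "yaw": 0},
    {"delta_pos": [0, 0, -0.2], "yaw": 0},
    {"delta_pos": [0, 0, 0], "yaw": 0},
  ],
)

```text
t: 10.35
tool_pos: [0.4505, -0.1139, 0.0465]
eef_rot: [177.9, 0.6, 75.9]
force: [-0.3, -0.1, 0.5]
gripper_width: 0.0
```

Emit:
send_rows(
  plan=[
    {"delta_pos": [0, 0, -0.1], "yaw": 0},
    {"delta_pos": [0, 0, -0.08], "yaw": 0},
  ],
)

```text
t: 10.52
tool_pos: [0.4504, -0.114, 0.0444]
eef_rot: [178.0, 0.6, 75.9]
force: [-0.2, 1.0, 0.6]
gripper_width: 0.0
```

Emit:
send_rows(
  plan=[
    {"delta_pos": [0, 0, -0.05], "yaw": 0},
  ],
)

```text
t: 10.6
tool_pos: [0.4504, -0.114, 0.0439]
eef_rot: [178.0, 0.6, 75.9]
force: [-1.1, 0.9, 3.3]
gripper_width: 0.0001
```

Emit:
send_rows(
  plan=[
    {"delta_pos": [0, 0, -0.03], "yaw": 0},
  ],
)

```text
t: 10.68
tool_pos: [0.4504, -0.1141, 0.0438]
eef_rot: [178.0, 0.6, 75.9]
force: [-3.4, 1.8, 10.4]
gripper_width: -0.0004
```

Emit:
send_rows(
  plan=[
    {"delta_pos": [0, 0, -0.02], "yaw": 0},
  ],
)

```text
t: 10.77
tool_pos: [0.4504, -0.114, 0.0438]
eef_rot: [178.0, 0.6, 75.9]
force: [-3.4, 1.9, 7.7]
gripper_width: 0.0002
```

Emit:
send_rows(
  plan=[
    {"delta_pos": [0, 0, -0.02], "yaw": 0},
    {"delta_pos": [0, 0, -0.02], "yaw": 0},
    {"delta_pos": [0, 0, -0.02], "yaw": 0},
    {"delta_pos": [0, 0, -0.02], "yaw": 0},
    {"delta_pos": [0, 0, -0.02], "yaw": 0},
    {"delta_pos": [0, 0, -0.02], "yaw": 0},
  ],
)

```text
t: 11.27
tool_pos: [0.4504, -0.114, 0.0438]
eef_rot: [177.9, 0.6, 75.9]
force: [-3.4, 1.4, 8.3]
gripper_width: -0.0002
```

The corner held firm at 8 N for over 0.5 s, with z steady at 0.0438. Now retreating.

Emit:
send_rows(
  plan=[
    {"delta_pos": [0, 0, 0.2], "yaw": 0},
    {"delta_pos": [0, 0, 1.0], "yaw": 0},
    {"delta_pos": [0, 0, 2.5], "yaw": 0},
    {"delta_pos": [0, 0, 3], "yaw": 0},
    {"delta_pos": [0, 0, 3], "yaw": 0},
    {"delta_pos": [0, 0, 3], "yaw": 0},
    {"delta_pos": [0, 0, 1], "yaw": 0},
    {"delta_pos": [0, 0, 0], "yaw": 0},
    {"delta_pos": [0, 0, 0], "yaw": 0},
  ],
)

```text
t: 12.02
tool_pos: [0.4493, -0.1128, 0.1915]
eef_rot: [177.9, 0.5, 76.0]
force: [-0.0, 0.2, 0.5]
gripper_width: -0.0001
```

Run:
```python
from h import *
np.set_printoptions(precision=4,suppress=True)
print(robot.state()["force"],robot.state()["tool_pos"])
for n in("side","scene"):
  d=robot.get_image(n);cv2.imwrite(f"pics/{n}4.png",cv2.resize(d["image"][150:320,190:400],None,fx=3,fy=3))
  for nm,lo,hi in(("blue",(100,120,60),(125,255,255)),("yel",(18,120,80),(32,255,255))):
    for c,a in blobs(d,lo,hi):
        if c[0]<420 and c[1]>170: print(n,nm,c,a,dep(d,c))
```

```text
[-0.0155  0.196   0.5215] [ 0.4493 -0.1128  0.1915]
side blue [281.375 203.5  ] 16 [0.4904 0.0529 0.0429]
side blue [331.3333 205.0667] 15 [0.6171 0.0205 0.0435]
side blue [273.  243.5] 26 [ 0.4502 -0.1142  0.0456]
side blue [331.3704 245.4815] 27 [ 0.5769 -0.1438  0.0443]
side yel [283.8983 190.1356] 59 [0.5052 0.1125 0.0478]
side yel [331.1552 190.8448] 58 [0.6314 0.0816 0.0499]
side yel [306.6 210.3] 10 [0.549  0.007  0.0441]
side yel [331.0545 263.5636] 55 [ 0.5583 -0.215   0.056 ]
side yel [268.7699 268.    ] 113 [ 0.4335 -0.1807  0.0349]
scene blue [326.2857 180.4286] 7 [0.488  0.0537 0.0419]
scene blue [276.7778 192.4444] 9 [ 0.4495 -0.112   0.0444]
scene blue [343.0909 201.6364] 11 [0.618  0.0193 0.0454]
scene blue [290.1667 215.9167] 12 [ 0.5759 -0.1427  0.0437]
scene yel [343.2941 175.3824] 34 [0.5046 0.112  0.0467]
scene yel [361.0769 195.4615] 52 [0.6315 0.0789 0.0495]
scene yel [324.5 192.5] 4 [0.5414 0.0065 0.0428]
scene yel [256.5714 200.8333] 42 [ 0.438  -0.1787  0.0353]
scene yel [268.3667 220.0833] 60 [ 0.5617 -0.2058  0.0507]
```

View pics/side4.png

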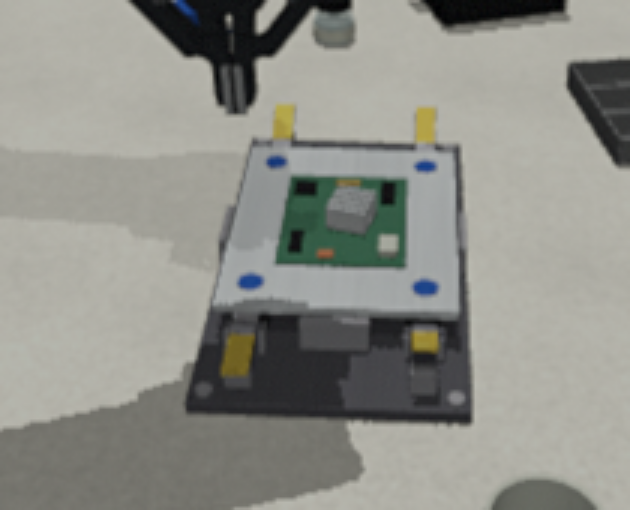

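The marks are at the same pixels as at the start, only the NR tab (269,268) is flat, and the hand is clear. Handing in.

```bash
python3 -c "
from bench import robot
print(robot.finish_job())"
```

```text
the job is handed in; nothing more can be done
None
```

The near right corner was the one that rocked. Its shim tab is now flat, the corner stays firm when pressed, and I have handed the job in; it reported no verdict.

- **Finding the corner:** I pressed near right first. It dropped about 3 mm at roughly 2 N, came back up when let go, and the far left mark rose while I held it down. That settled it, so I did not press the other three corners.
- **Forces:** The first press briefly reached about 27 N when the corner bottomed out. The tab went down at about 5 N to its stop at 35 mm, where I pushed up to 26 N to seat it.
- **Check press:** I pressed the mark again at about 8 N, peaking at 10 N, a little firmer than the 5 N asked. It held for over 0.5 s with the fingertip steady at 43.8 mm.
- **Last pictures:** All four marks are at the same pixels as at the start, so the plate has not visibly moved. The near right tab point is at about 35 mm, the other three tabs are still up, and the hand is clear at 0.19 m. Depth readings on the marks scatter by about 2 mm, so the pixel positions are the stronger check.

I did not measure the reel, jar, screwdriver or tub again at the end. The arm only moved above or away from them, and no unexpected forces showed.

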